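# Pop open the laundry tablet box

## Task

On the folding counter stand two touch-latch tablet boxes. Press down on the front edge of the wider box's lid so that its catch lets go and the spring lifts the lid ajar, then push the lid on up and back with the fingertips until it stays open, leaning back past upright. Only touch the lid, do not grasp or lift anything or shove the boxes, and leave the narrower box shut and the bottle, cup and brush where they are.

Things in the scene. Friction and masses are not known exactly. Their poses are not given: they have to be found in the camera images.
- wide_box: Free-standing white plastic box for laundry tablets, 130 mm deep (x) by 180 mm wide (y) by 95 mm high to its rim, open-topped with 5 mm walls under a grey lid; this is the box to open. Origin: centre of its underside, on the counter; z up, x from its front towards its hinge side. Its front (-x) faces roughly towards the robot. About 1.8 kg, loose: a hard shove slides it.
- wide_lid (a joint): Lid angle of the wide box, rad: 0 shut and caught, grows as it opens, stop at 1.85 (leaning back past upright). Pressing the front edge down 4 to 5 mm (to -0.03 to -0.04 rad; -0.04 is the bottom) with about 5 N trips the catch; once the finger is taken away the spring lifts the lid to about 0.35 rad, front edge some 45 mm up, and it waits there.
- wide_lid_edge (a point): Middle of the upper front edge of the wide box's lid; moves with the lid, 127 mm from the hinge line. The lid: a flat panel 130 by 180 by 8 mm, 0.2 kg, over the whole box top; a steel catch hangs 25 mm under it near its front +y corner, 50 to 80 mm from the middle. Shut, this point lies 65 mm to the -x side of the box centre, 112 mm above the counter; the gap between lid and rim is 7 mm.
- wide_hinge (a point): Middle of the wide box's hinge line, which is parallel to the box's y, 62 mm to the +x side of the box centre, 106 mm above the counter. Beyond ajar only the lid's weight and slight hinge friction resist; past upright the lid falls back to its stop by itself and stays.
- narrow_box: Free-standing white plastic box for laundry tablets, 130 mm deep (x) by 110 mm wide (y) by 95 mm high to its rim, open-topped with 5 mm walls under a grey lid, of the same make with the same kind of lid and catch, to be left shut. Origin: centre of its underside; z up, x from its front towards its hinge side.
- narrow_lid (a joint): Lid angle of the narrow box, rad: 0 shut. Must stay shut.
- detergent: Loose round white bottle, 72 mm across, 200 mm high, standing beyond the boxes. Origin: centre of its underside. Leave it alone.
- cup: Loose white plastic measuring cup, 72 mm across, 75 mm high, standing to the left. Origin: centre of its underside. Leave it alone.
- brush: Loose wooden brush lying to the right. Origin: on its underside. Leave it alone.

How it is judged:
On the way, in this order (a step that is already met when the one before it is completed fails the run):
1. the wide box's lid is pressed down (value of joint wide_lid below -0.015 rad), for 0.02 s.
2. the spring has lifted the wide box's lid ajar, no finger lifting it (value of joint wide_lid between 0.25 and 0.7 rad and contact force between the fingers and wide_lid below 0.1 N), for 0.2 s.
At the end, for the whole second after the job is handed in: The wide box's lid rests open past upright (more than 1.6 rad) and still; the narrow lid is shut (under 0.05 rad); both boxes stand flat within 30 mm of where they were; bottle, cup and brush are within 30 mm of where they were, bottle and cup upright (value of joint wide_lid above 1.6 rad and velocity of joint wide_lid between -0.05 and 0.05 rad/s and value of joint narrow_lid below 0.05 rad and distance of each of wide_box, narrow_box, detergent, cup, brush from where it was at the start of the episode below 0.03 m and angle between each of wide_box, narrow_box's own z axis and vertical below 0.05 rad and linear speed of wide_box below 0.01 m/s and angle between each of detergent, cup's own z axis and vertical below 0.1 rad); the robot touches nothing.
It fails at once if the narrow box's lid is released (value of joint narrow_lid above 0.08 rad).
It fails at once if a box is lifted, tipped or shoved more than 30 mm (height (world z) of any of wide_box, narrow_box above 0.01 m or angle between any of wide_box, narrow_box's own z axis and vertical above 0.12 rad or distance of any of wide_box, narrow_box from where it was at the start of the episode above 0.03 m).
It fails at once if the bottle, cup or brush is lifted, tipped or pushed more than 30 mm (distance of any of detergent, cup, brush from where it was at the start of the episode above 0.03 m).
It also fails if it takes over 48 s, if anything falls off the work surface, if the arm or the gripper's body presses on something with over 40 N, if the wrist force passes 120 N, or if a joint passes its speed limit or range.

## Robot

A 6-joint arm with a two-finger parallel gripper is mounted at the origin on the work surface. World frame = base frame: x ahead of the robot, y to its left, z up, the work surface at z = 0. Lengths are in m, angles in rad, forces in N, time in s.
With the tool pointing down it reaches from about 0.425 to 0.95 m from the base axis. Payload 3.5 kg.
Tool frame: the origin (TCP) lies on the centre line of the jaws, within the pads' length; the fingertips stand 17 mm ahead of it and the grasp point (between the pads) lies 2 mm behind it; z points along the fingers, y is the line along which they close (so a half turn about z gives the same grasp; the last joint's range is limited). The gripper opens to 85 mm and grips with 20 to 120 N. Pads are 22 mm wide; open, the fingers measure 114 mm over their backs; the gripper's body (76 mm by 85 mm) begins 54 mm behind the grasp point. The pads swing forward as they close: fully open they stand 13 mm farther back than shut.
Start: joints at [1.04, 0.286, 1.577, -0, 1.279, -0.15], TCP at [0.251, 0.627, 0.248] pointing down, gripper open.
Joint ranges: [-2.77, 2.77], [-0.9, 2.22], [0.21, 2.48], [-1.53, 4.67], [0.24, 2.81], [-2.84, 2.84]. Speed limits (rad/s): [2.79, 2.79, 3.14, 3.14, 3.14, 3.14].

## Interface

Orientations are given as a unit quaternion [x, y, z, w].
In Python, from plant import ctrl gives the robot as it stands. The module is installed in compiled form; this text tells all that it offers.
- The arm moves only by the tool drive_tool, never from a script. Its argument "moves" is a list of rows, each a list of 3 entries, a list of its own where there are three numbers: the turn, a rotation vector about the tool's x, y, z in rad, then the shift along the tool's x, y, z in m, then the finger opening in m, from 0 to 0.0854. A call has 1 to 5 rows; each row shifts and turns the commanded pose from where the row before left it, along the tool's axes as they then stand; what a row does not reach is not made up. A row lasts 1/8 s, in which the tool goes at most 62.5 mm and 10.7 degrees, less where a joint would pass 70% of its speed; a pose out of reach is approached as far as the arm can. A call with a gripper value outside its range is refused whole. The fingers move at their own pace and stop on an object; "grip_force" is the grip in N (left out, the last holds). Time passes only in rows, so rows that do not move let the fingers close. It gives the time, the measured TCP pose, the force, the opening and the grip force at its end, in the units of the state.
- ctrl.get_state(): the state, without advancing time (a new reading comes with each control period).
- ctrl.read_camera(name): name is "scene" or "top" or "wrist"; returns a dict with "image" (420x560x3 uint8, red, green, blue), "fx", "fy", "cx", "cy" (pixels), "dist" ([k1, k2, p1, p2, k3] as OpenCV has them; the pictures are not rectified), "R" (3x3) and "t" (3): a world point X has camera coordinates R X + t. Camera axes: x right, y down, z forward; pixel columns grow to the right and rows downward; lengths in m; the calibration is good to about 2 mm. A picture is of the moment at which its call begins. There is no depth.
- ctrl.sign_off(): hands the job in; it is judged then, once.
The state is a dict: "time": time; "qpos": joint angles; "dq": joint speeds; "joint_efforts": joint torques, N m; "eef_pos": TCP position; "tcp_rot": TCP orientation; "contact_force": force on the tool from outside, world axes, zero at the start; "wrist_torque": the same for the moment, N m; "opening": opening from 0.0 (shut) to 1.0 (fully open); "finger_force": force on a finger pad.
Only numpy, scipy, OpenCV 4.12 (cv2) and the standard library are available. Lean on these libraries where they do the work, as an engineer would, in place of code of your own. Each camera call takes 0.05 s, during which the arm holds its last target. There are 200 camera calls.

## Working session

There is one attempt and no reset: what is moved stays moved. The work goes in short steps, Python scripts to look and compute and a tool call to move; the robot and the scene stay as the last step left them, time stands still between calls to the robot, and variables do not carry over. Pictures are saved under pics/ and viewed, at most 10 in all, crops included, and the job is handed in when it is done.

Besides the shell and the picture viewer there is one more tool, called after ">>>" as name(argument=value, ...) on one line, values as JSON. drive_tool: Moves the arm, as the interface text tells. Its arguments: {"type":"object","properties":{"moves":{"type":"array","items":{"type":"array"}},"grip_force":{"type":"number"}},"required":["moves"]}

```bash
mkdir -p pics; python3 - <<'E'
from plant import ctrl
import cv2,pickle
d={}
for n in("scene","top"):
    c=ctrl.read_camera(n); d[n]=c
    cv2.imwrite(f"pics/{n}0.png",c["image"][:,:,::-1])
    print(n,c["fx"],c["cx"],c["cy"],c["dist"],c["R"],c["t"])
pickle.dump(d,open("cams.pkl","wb"))
s=ctrl.get_state();print(s["eef_pos"],s["tcp_rot"],s["contact_force"],s["time"])
E
```

```text
scene 400.14362380641563 275.1354691319364 211.40678857946224 [0.03029245 0.         0.         0.         0.        ] [[-0.05235461  0.99855813 -0.01185981]
 [ 0.87115892  0.0398627  -0.48938032]
 [-0.48820193 -0.03595309 -0.87198982]] [ 0.02890243 -0.48995139  1.34025716]
top 530.5657643030186 281.05280230706353 206.06010762897404 [0.03926589 0.         0.         0.         0.        ] [[ 4.07508160e-04 -9.99993822e-01  3.49140093e-03]
 [-9.79149974e-01 -1.10824652e-03 -2.03135671e-01]
 [ 2.03138285e-01 -3.33582569e-03 -9.79144376e-01]] [1.20117979e-03 6.13480821e-01 1.64748710e+00]
[0.25054537 0.62619761 0.24707773] [ 1.89241177e-01  9.81930067e-01 -1.00096541e-03 -3.44873951e-04] [ 0.4277164  -0.12815456 -0.36800876] 0.1
```

View pics/scene0.png

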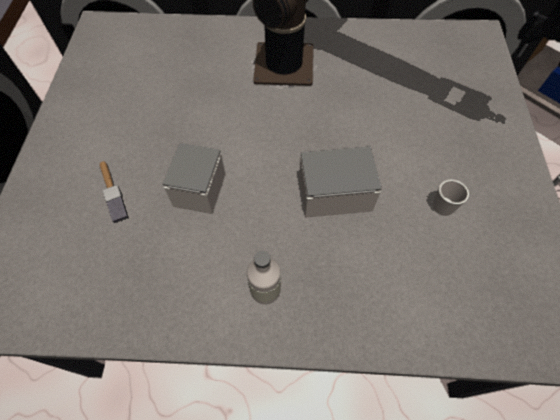

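View pics/top0.png

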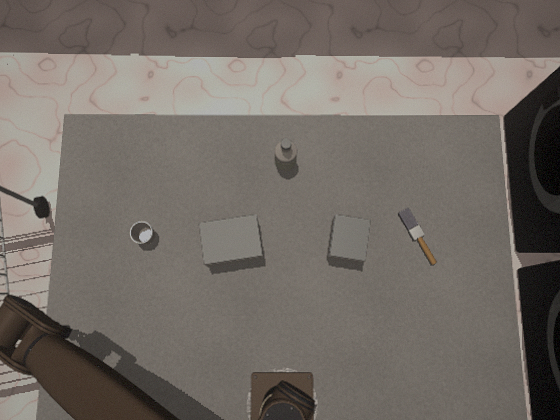

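The wide box is at about (232,240) in the top view, left of centre. The narrow one is at (349,238), the cup at (141,233) and the bottle at (286,155). Next I'll segment the wide lid and cast its corners onto z=0.112.

```bash
cat >h.py <<'E'
import numpy as np,cv2
def cast(c,uv,z):
    K=np.array([[c["fx"],0,c["cx"]],[0,c["fy"],c["cy"]],[0,0,1]])
    p=cv2.undistortPoints(np.float64(uv).reshape(-1,1,2),K,c["dist"]).reshape(-1,2)
    d=np.c_[p,np.ones(len(p))]@c["R"]; o=-c["R"].T@c["t"]
    return o+d*((z-o[2])/d[:,2])[:,None]
E
python3 - <<'E'
import pickle,cv2,numpy as np
from h import cast
c=pickle.load(open("cams.pkl","rb"))["top"];im=c["image"]
g=cv2.cvtColor(im,cv2.COLOR_RGB2GRAY)
print(g[240,180:285:3],g[205:285:3,232])
lo,hi=int(g[235:246,225:240].min())-3,int(g[235:246,225:240].max())+4
print(lo,hi)
m=cv2.inRange(cv2.medianBlur(g,5),lo,hi)
m=cv2.morphologyEx(m,cv2.MORPH_OPEN,np.ones((5,5)))
for n,(x,y) in dict(wide=(232,240),narrow=(349,238)).items():
    k,l=cv2.connectedComponents(m); q=np.uint8(l==l[y,x])
    cs=max(cv2.findContours(q,0,2)[0],key=cv2.contourArea)
    a=cv2.approxPolyDP(cs,6,True).reshape(-1,2)
    r=cv2.boxPoints(cv2.minAreaRect(cs)); print(n,a.tolist(),r.tolist())
    P=cast(c,r,.112);print(P.round(4),np.linalg.norm(P-np.roll(P,1,0),axis=1))
v=im[195:290,180:390,::-1];v=cv2.resize(cv2.convertScaleAbs(v,alpha=1.8,beta=-60),None,fx=3.8,fy=3.8,interpolation=cv2.INTER_CUBIC)
cv2.imwrite("pics/crop.png",v)
E
```

```text
[113 111 113 111 117 114 112 116 128 123 126 127 127 126 127 127 127 124
 126 127 125 128 128 127 129 129 130  68 113 114 117 116 117 116 115] [109 111 111 120 104 126 125 129 127 126 126 125 128 128 128 126 124 128
 116  71  66  70  89 111 113 115 110]
120 135
wide [[255, 216], [201, 223], [204, 260], [259, 254]] [[198.46945190429688, 223.1295623779297], [255.0464630126953, 214.6430206298828], [260.98779296875, 254.25181579589844], [204.41078186035156, 262.73834228515625]]
[[0.5489 0.2581 0.112 ]
 [0.5759 0.0829 0.112 ]
 [0.4521 0.0634 0.112 ]
 [0.4261 0.236  0.112 ]] [0.12475772 0.17729641 0.12527824 0.17457724]
narrow [[0, 0], [0, 419], [559, 419], [559, 0]] [[-1.2828175919795976e-14, 0.0], [559.0, 0.0], [559.0, 419.0], [0.0, 419.0]]
[[ 1.3046  0.9401  0.112 ]
 [ 1.3097 -0.9294  0.112 ]
 [-0.0157 -0.7906  0.112 ]
 [-0.0152  0.7998  0.112 ]] [1.32722687 1.86952711 1.33258934 1.59041333]
```

View pics/crop.png

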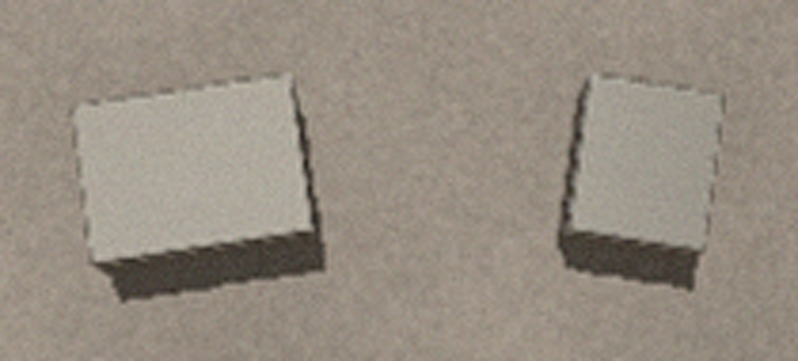

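The crop shows the wide lid corners at (77,105), (292,75), (314,232) and (95,265), with the front edge at the bottom. Now I'll compute the press point and pre-turn.

```bash
cat >>h.py <<'E'
from scipy.spatial.transform import Rotation as Rn
def tool(s,p):  # world target -> shift in tool axes
    return Rn.from_quat(s["tcp_rot"]).inv().apply(np.array(p)-s["eef_pos"])
E
python3 - <<'E'
import pickle
from h import *
from plant import ctrl
c=pickle.load(open("cams.pkl","rb"))["top"]
def q(a): return np.array(a)/3.8+[180,195]-.4
for z,a in((.112,[(77,105),(292,75),(314,232),(95,265)]),(.112,[(592,75),(724,95),(705,250),(570,234)])):
    P=cast(c,q(a),z); print(P.round(4),np.linalg.norm(P-np.roll(P,1,0),axis=1).round(4), P.mean(0))
    v=P[3]-P[2]+P[0]-P[1]; print("yaw",np.arctan2(-v[0],v[1]))
for n,p in(("cup",(141,233)),("bottle",(287,168))): print(n,cast(c,[p],.06))
s=ctrl.get_state()
R=Rn.from_quat(s["tcp_rot"]).as_matrix();print(R.round(3),np.degrees(np.arctan2(R[1,1],R[0,1])))
E
```

```text
[[0.5517 0.2539 0.112 ]
 [0.5769 0.0786 0.112 ]
 [0.4478 0.0595 0.112 ]
 [0.4213 0.2353 0.112 ]] [0.1318 0.1771 0.1304 0.1778] [0.49942132 0.15682609 0.112     ]
yaw 0.1462022040341335
[[ 0.5771 -0.1677  0.112 ]
 [ 0.5606 -0.2753  0.112 ]
 [ 0.4337 -0.2557  0.112 ]
 [ 0.4464 -0.1472  0.112 ]] [0.1323 0.1089 0.1284 0.1092] [ 0.50446514 -0.21145227  0.112     ]
yaw -0.13453251342284714
cup [[0.52598659 0.44755747 0.06      ]]
bottle [[ 0.74152531 -0.01778079  0.06      ]]
[[-0.928  0.372 -0.001]
 [ 0.372  0.928 -0.002]
 [ 0.    -0.002 -1.   ]] 68.18299863704618
```

>>> drive_tool(moves=[[[0,0,0],[-0.0395,-0.0413,0],0],[[0,0,0],[-0.0395,-0.0413,0],0],[[0,0,0],[-0.0395,-0.0413,0],0],[[0,0,0],[-0.0395,-0.0413,0],0],[[0,0,0],[-0.0395,-0.0413,0],0]])

```text
time: 0.72
eef_pos: [0.3576, 0.3597, 0.2479]
tcp_rot: [0.189, 0.982, -0.0, -0.0]
contact_force: [1.1, -0.5, 0.2]
opening: -0.001
finger_force: 0.0
```

>>> drive_tool(moves=[[[0,0,0],[-0.0395,-0.0413,0],0],[[0,0,0],[-0.0395,-0.0413,0],0],[[0,0,0],[-0.0395,-0.0413,0],0],[[0,0,0],[-0.0395,-0.0413,0],0]])

```text
time: 1.23
eef_pos: [0.4428, 0.1477, 0.2481]
tcp_rot: [0.189, 0.982, 0.0, -0.0]
contact_force: [1.5, 0.2, 0.6]
opening: 0.006
finger_force: 0.0
```

>>> drive_tool(moves=[[[0,0,-0.176],[0,0,0.02],0],[[0,0,-0.176],[0,0,0.02],0],[[0,0,-0.176],[0,0,0.02],0],[[0,0,0],[0,0,0],0],[[0,0,0],[0,0,0],0]])

```text
time: 1.85
eef_pos: [0.443, 0.1495, 0.1889]
tcp_rot: [-0.072, 0.997, 0.0, 0.0]
contact_force: [0.3, -0.5, -0.1]
opening: 0.001
finger_force: 0.0
```

```bash
python3 - <<'E'
from h import *
from plant import ctrl
s=ctrl.get_state()
print(s["eef_pos"],s["qpos"],Rn.from_quat(s["tcp_rot"]).as_matrix().round(3),s["contact_force"],s["opening"],tool(s,[.443,.1485,.14]))
for n in("scene","wrist"):
    c=ctrl.read_camera(n);cv2.imwrite(f"pics/{n}1.png",c["image"][:,:,::-1])
E
```

```text
[0.44300043 0.1495408  0.18894189] [ 1.08025847e-01 -1.23977449e-01  2.12726610e+00  3.14615934e-05
  1.13757161e+00 -1.60758225e+00] [[-0.99  -0.144  0.001]
 [-0.144  0.99   0.   ]
 [-0.001  0.    -1.   ]] [ 0.25387801 -0.50060015 -0.12530115] 0.0005264457698619198 [ 0.00018647 -0.00102992  0.04894176]
```

View pics/wrist1.png

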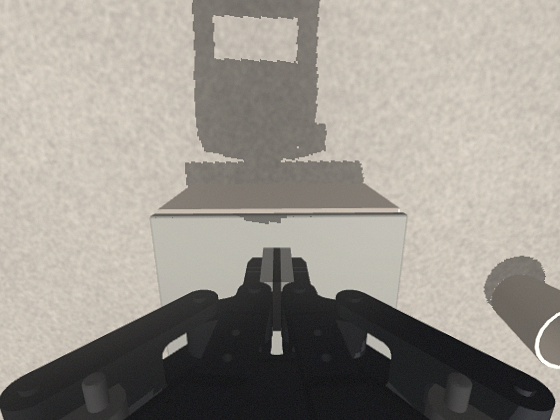

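The wrist view shows the lid's front edge along row ~213, columns 151 to 407. The fingertips are at (277,250), centred. I'll check the edge by ray.

```bash
python3 - <<'E'
from h import *
from plant import ctrl
c=ctrl.read_camera("wrist")
print(cast(c,[(151,214),(407,213),(279,214)],.112))
E
```

```text
[[0.44722662 0.06247434 0.112     ]
 [0.42078064 0.23748578 0.112     ]
 [0.43434292 0.15007722 0.112     ]]
```

>>> drive_tool(moves=[[[0,0,0],[0,0,0.03],0],[[0,0,0],[0,0,0.015],0],[[0,0,0],[0,0,0],0],[[0,0,0],[0,0,0],0]])

```text
time: 2.5
eef_pos: [0.4434, 0.1495, 0.1442]
tcp_rot: [-0.073, 0.997, 0.0, 0.001]
contact_force: [-0.6, -0.5, -0.1]
opening: 0.004
finger_force: 0.0
```

>>> drive_tool(moves=[[[0,0,0],[0,0,0.01],0],[[0,0,0],[0,0,0.003],0],[[0,0,0],[0,0,0.002],0],[[0,0,0],[0,0,0],0]])

```text
time: 3.0
eef_pos: [0.4426, 0.1494, 0.1283]
tcp_rot: [-0.074, 0.997, -0.0, -0.0]
contact_force: [-0.8, -0.4, 1.4]
opening: -0.003
finger_force: 0.8
```

>>> drive_tool(moves=[[[0,0,0],[0,0,0.002],0],[[0,0,0],[0,0,0.001],0],[[0,0,0],[0,0,0],0]])

```text
time: 3.38
eef_pos: [0.4428, 0.1495, 0.1255]
tcp_rot: [-0.074, 0.997, -0.0, 0.0]
contact_force: [-2.7, -1.4, 3.4]
opening: 0.001
finger_force: 1.8
```

>>> drive_tool(moves=[[[0,0,0],[0,0,0.001],0],[[0,0,0],[0,0,0.001],0],[[0,0,0],[0,0,0],0]])

```text
time: 3.75
eef_pos: [0.4428, 0.1495, 0.1243]
tcp_rot: [-0.074, 0.997, -0.0, -0.0]
contact_force: [-4.9, -0.1, 9.0]
opening: 0.002
finger_force: 4.7
```

>>> drive_tool(moves=[[[0,0,0],[0,0,-0.04],0],[[0,0,0],[0,0,-0.05],0],[[0,0,0],[0,0,-0.03],0],[[0,0,0],[0,0,0],0],[[0,0,0],[0,0,0],0]])

```text
time: 4.38
eef_pos: [0.4421, 0.1494, 0.2416]
tcp_rot: [-0.074, 0.997, -0.0, -0.001]
contact_force: [-0.2, -0.1, -0.4]
opening: 0.0
finger_force: 0.0
```

```bash
python3 - <<'E'
from h import *
from plant import ctrl
ctrl.read_camera("wrist");ctrl.read_camera("wrist")
s=ctrl.get_state();print(s["eef_pos"],s["contact_force"],s["time"])
w=ctrl.read_camera("wrist")["image"][130:400,100:460,::-1]; c=ctrl.read_camera("scene")["image"][110:245,260:440,::-1]
cv2.imwrite("pics/a2.png",np.hstack([w,cv2.resize(c,(360,270))]))
E
```

```text
[0.44175953 0.14930438 0.24102542] [-0.13198313  0.33720168  0.34739768] 4.475
```

View pics/a2.png

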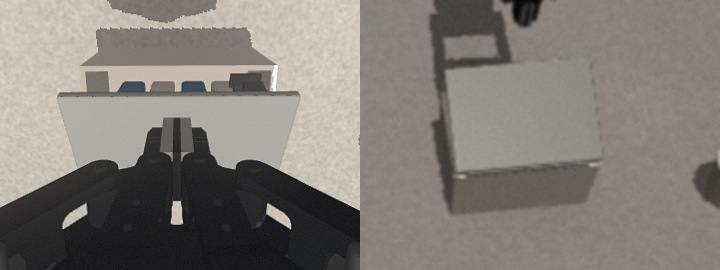

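The lid is ajar: in the wrist crop its front edge is at row ~95 with the tablets visible below, and the catch is at the +y side (right). Next I'll move to the -y side and tilt the fingers sideways, so they act as a bar under the edge.

>>> drive_tool(moves=[[[0,0,0],[0.01,-0.05,0],0],[[0,0,0],[0.01,-0.05,0],0],[[0,0,0],[0,-0.03,0],0],[[-0.16,0,0],[0,0,0],0],[[-0.16,0,0],[0,0,0],0]])

```text
time: 5.2
eef_pos: [0.442, 0.0178, 0.2431]
tcp_rot: [-0.072, 0.984, 0.161, -0.012]
contact_force: [0.2, 0.4, -1.0]
opening: -0.002
finger_force: 0.0
```

>>> drive_tool(moves=[[[-0.16,0,0],[0,0,0],0],[[-0.16,0,0],[0,0,0],0],[[-0.16,0,0],[0,0,0],0],[[-0.16,0,0],[0,0,0],0],[[0,0,0],[0,0,0],0]])

```text
time: 5.82
eef_pos: [0.4414, 0.0174, 0.2409]
tcp_rot: [-0.063, 0.884, 0.461, -0.036]
contact_force: [-0.5, -0.3, -0.8]
opening: 0.001
finger_force: 0.0
```

```bash
cat >>h.py <<'E'
C=np.array([.499,.158,0]);B=Rn.from_euler("z",.147)
def rep(*tg):
    from plant import ctrl
    s=ctrl.get_state();R=Rn.from_quat(s["tcp_rot"])
    print("t",s["time"],"box tcp",B.inv().apply(s["eef_pos"]-C).round(4),"q",s["qpos"].round(2),"F",np.round(s["contact_force"],1))
    print("axes in box\n",(B.inv()*R).as_matrix().round(3))
    for t in tg: print(t,"shift",tool(s,C+B.apply(t)).round(4))
E
python3 -c "
from h import *
rep([-.095,-.076,.13],[-.095,-.076,.116],[-.057,-.076,.116])"
```

```text
t 5.825 box tcp [-0.0776 -0.1307  0.2409] q [-0.55  0.02  2.09  0.69  1.74 -2.41] F [-0.5 -0.3 -0.8]
axes in box
 [[-1.     0.005 -0.001]
 [ 0.002  0.572  0.82 ]
 [ 0.005  0.82  -0.572]]
[-0.095, -0.076, 0.13] shift [ 0.017  -0.0598  0.1083]
[-0.095, -0.076, 0.116] shift [ 0.0169 -0.0713  0.1163]
[-0.057, -0.076, 0.116] shift [-0.0211 -0.0711  0.1163]
```

>>> drive_tool(moves=[[[-0.17,0,0],[0,0,0],0],[[0,0,0],[0.01,-0.034,0.0155],0],[[0,0,0],[0.012,-0.034,0.0155],0],[[0,0,0],[0,-0.033,0.0155],0],[[0,0,0],[0,0,0],0]])

```text
time: 6.45
eef_pos: [0.4192, 0.0148, 0.1309]
tcp_rot: [-0.061, 0.842, 0.534, -0.042]
contact_force: [0.8, 0.1, 0.1]
opening: -0.001
finger_force: 0.0
```

```bash
python3 -c "
from h import *
rep([-.095,-.076,.116],[-.057,-.076,.118])"
```

```text
t 6.45 box tcp [-0.0999 -0.13    0.1309] q [-0.61  0.26  2.15  0.72  1.67 -2.63] F [0.8 0.1 0.1]
axes in box
 [[-1.     0.003 -0.003]
 [-0.001  0.425  0.905]
 [ 0.004  0.905 -0.425]]
[-0.095, -0.076, 0.116] shift [-0.0051  0.0095  0.0552]
[-0.057, -0.076, 0.118] shift [-0.0431  0.0115  0.0542]
```

>>> drive_tool(moves=[[[0,0,0],[0,0.005,0.028],0],[[0,0,0],[0,0.006,0.027],0],[[0,0,0],[-0.02,0,0],0],[[0,0,0],[-0.018,0,0],0],[[0,0,0],[0,0,0],0]])

```text
time: 7.08
eef_pos: [0.4516, 0.073, 0.1206]
tcp_rot: [-0.064, 0.843, 0.533, -0.038]
contact_force: [-0.7, -0.9, -1.5]
opening: -0.001
finger_force: 0.0
```

```bash
python3 - <<'E'
from h import *
rep()
from plant import ctrl
c=ctrl.read_camera("scene")["image"][90:245,230:440,::-1]; w=ctrl.read_camera("wrist")["image"][:,:,::-1]
cv2.imwrite("pics/a3.png",np.hstack([cv2.resize(c,(406,300)),cv2.resize(w,(394,300))]))
E
```

```text
t 7.075 box tcp [-0.0593 -0.0772  0.1206] q [-0.47  0.29  2.13  0.82  1.6  -2.58] F [-0.7 -0.9 -1.5]
axes in box
 [[-1.    -0.005 -0.   ]
 [-0.002  0.429  0.903]
 [-0.004  0.903 -0.429]]
```

View pics/a3.png

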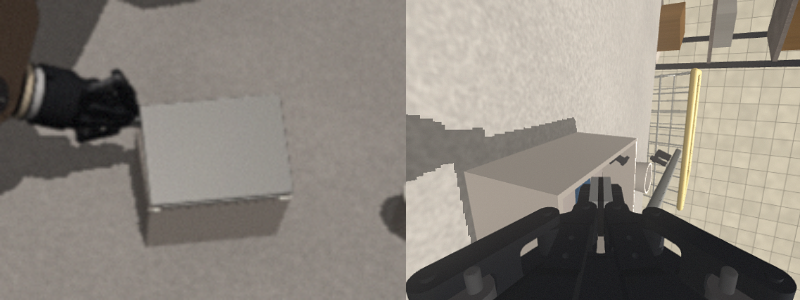

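>>> drive_tool(moves=[[[0,0,0],[-0.006,0.014,-0.0066],0],[[0,0,0],[-0.006,0.014,-0.0066],0],[[0,0,0],[-0.0105,0.0127,-0.006],0],[[0,0,0],[-0.0105,0.0127,-0.006],0],[[0,0,0],[0,0,0],0]])

```text
time: 7.8
eef_pos: [0.4841, 0.0777, 0.1793]
tcp_rot: [-0.063, 0.843, 0.533, -0.038]
contact_force: [-0.5, -1.5, -0.3]
opening: -0.003
finger_force: 0.3
```

```bash
python3 - <<'E'
from h import *
rep([.0015,-.076,.2])
from plant import ctrl
c=ctrl.read_camera("scene")["image"][90:245,230:440,::-1]; w=ctrl.read_camera("wrist")["image"][:,:,::-1]
cv2.imwrite("pics/a4.png",np.hstack([cv2.resize(c,(406,300)),cv2.resize(w,(394,300))]))
E
```

```text
t 7.8 box tcp [-0.0265 -0.0773  0.1793] q [-0.44  0.24  2.05  0.86  1.66 -2.46] F [-0.5 -1.5 -0.3]
axes in box
 [[-1.    -0.003  0.001]
 [-0.001  0.428  0.904]
 [-0.003  0.904 -0.428]]
[0.0015, -0.076, 0.2] shift [-0.0281  0.0192 -0.0077]
```

View pics/a4.png

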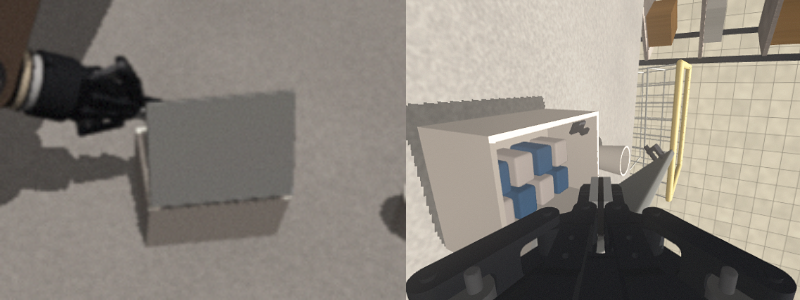

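The lid is rising on the fingers: its dark underside is at right in the wrist half, and the box is in place. I'll continue the arc.

>>> drive_tool(moves=[[[0,0,0],[-0.014,0.009,-0.0042],0],[[0,0,0],[-0.014,0.009,-0.0042],0],[[0,0,0],[-0.0155,0.0054,-0.0025],0],[[0,0,0],[-0.0155,0.0054,-0.0025],0],[[0,0,0],[0,0,0],0]])

```text
time: 8.52
eef_pos: [0.5424, 0.0868, 0.2102]
tcp_rot: [-0.063, 0.842, 0.534, -0.039]
contact_force: [0.2, -1.1, -0.7]
opening: -0.002
finger_force: 0.0
```

>>> drive_tool(moves=[[[0,0,0],[-0.01,0.0018,-0.0009],0],[[0,0,0],[-0.01,0.0018,-0.0009],0],[[0,0,0],[-0.01,0,0],0],[[0,0,0],[-0.01,0,0],0],[[0,0,0],[0,0,0],0]])

```text
time: 9.15
eef_pos: [0.5812, 0.0926, 0.2134]
tcp_rot: [-0.062, 0.842, 0.534, -0.039]
contact_force: [0.6, -0.6, -0.5]
opening: 0.0
finger_force: 0.0
```

```bash
python3 - <<'E'
from h import *
rep()
from plant import ctrl
c=ctrl.read_camera("scene")["image"][90:245,230:440,::-1]; w=ctrl.read_camera("wrist")["image"][:,:,::-1]
cv2.imwrite("pics/a5.png",np.hstack([cv2.resize(c,(406,300)),cv2.resize(w,(394,300))]))
E
```

```text
t 9.15 box tcp [ 0.0717 -0.0768  0.2134] q [-0.35  0.36  1.82  0.93  1.68 -2.33] F [ 0.6 -0.6 -0.5]
axes in box
 [[-1.    -0.    -0.   ]
 [-0.001  0.427  0.904]
 [-0.     0.904 -0.427]]
```

View pics/a5.png

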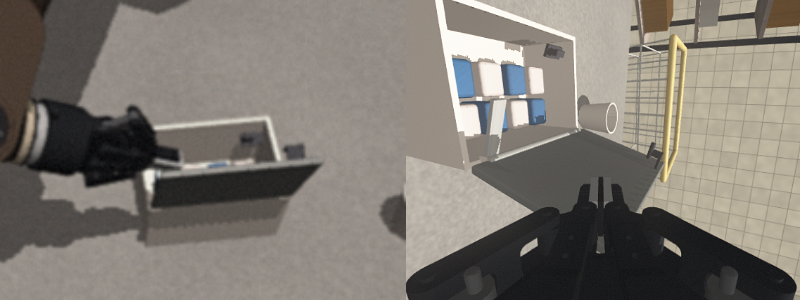

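The lid appears past upright, seen edge-on and dark at rows 163–205 of the scene half. I'll back off and check.

>>> drive_tool(moves=[[[0,0,0],[0.03,0,0],0],[[0,0,0],[0.04,0,0],0],[[0,0,0],[0,0.03,-0.05],0],[[0,0,0],[0,0.03,-0.05],0],[[0,0,0],[0,0,-0.05],0]])

```text
time: 9.88
eef_pos: [0.5275, -0.0273, 0.335]
tcp_rot: [-0.064, 0.843, 0.533, -0.038]
contact_force: [0.2, 0.3, 0.3]
opening: -0.002
finger_force: 0.0
```

>>> drive_tool(moves=[[[0,0,0],[0,0,0],0],[[0,0,0],[0,0,0],0],[[0,0,0],[0,0,0],0],[[0,0,0],[0,0,0],0],[[0,0,0],[0,0,0],0]])

```text
time: 10.5
eef_pos: [0.5273, -0.026, 0.3314]
tcp_rot: [-0.062, 0.842, 0.534, -0.04]
contact_force: [-1.0, 0.6, -0.6]
opening: -0.0
finger_force: 0.0
```

```bash
python3 - <<'E'
from h import *
rep()
from plant import ctrl
t=ctrl.read_camera("top");import pickle;pickle.dump(t,open("t2.pkl","wb"))
c=t["image"][130:280,110:440,::-1]; w=ctrl.read_camera("scene")["image"][90:310,60:490,::-1]
cv2.imwrite("pics/a6.png",np.vstack([cv2.resize(c,(616,280)),cv2.resize(w,(616,315))]))
E
```

```text
t 10.5 box tcp [ 0.001  -0.1862  0.3314] q [-0.56  0.18  1.8   0.83  1.95 -2.29] F [-1.   0.6 -0.6]
axes in box
 [[-1.     0.    -0.001]
 [-0.001  0.426  0.905]
 [ 0.001  0.905 -0.426]]
```

View pics/a6.png

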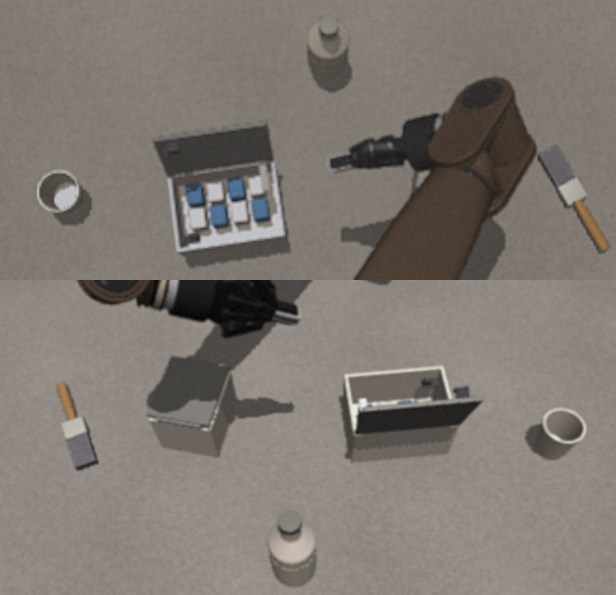

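The lid rests open in both views (top strip: upper edge at row ~130, hinge at ~175). The narrow box is shut, the rest is undisturbed, and the robot is clear. I'm handing in.

```bash
python3 -c "
from plant import ctrl
print(ctrl.sign_off())"
```

```text
the job is handed in; nothing more can be done
None
```

I pressed the wide box's lid to release its catch, it sprang ajar, and I pushed it back past upright, where it stays open. In the last images the narrow box is shut and the bottle, cup and brush look unmoved; I judged the lid angle by eye, and the job is handed in with no verdict returned.

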